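# Feed a vial rack past a spring gate into a sampler

## Task

Press the yellow pedal down with one fingertip to hold the red spring gate open, and while holding it push the blue vial rack along the chute with the other finger, past the gate, until it is fully home against the green end stop; then let go so that the gate springs closed behind it. The rack is only pushed, never picked up or tipped, and the gate must not touch it. Leave the amber bottle, the steel weight and the beaker where they stand.

Things in the scene. Friction and masses are not known exactly. Their poses are not given: they have to be found in the camera images.
- station: Fixed feed station: white chute with low aluminium walls, ending at an instrument. Origin at bench height under the middle of the gate slot, on the chute's centre line; +y is the push direction, +z up, pedal on the -x side. Chute floor 55 mm above the bench, y -175 to +115 mm, open on top and at the -y end; channel 54 mm wide (x -27 to +27), walls 4 mm thick, 14 mm above the floor.
- chute_end (a point): Middle of the foot of the green end stop's face, on the chute floor at station y +115 mm; the stop stands 30 mm above the floor. Behind it, from station y +123 mm, the white and blue instrument, 120 mm tall.
- gate (a joint): Spring hinge of the gate (rad), axis along the chute at station x -120 mm, 65 mm above the bench, between cheeks 74 mm tall. Pedal and red blade move with it as one piece. 0: closed. Pressing the pedal raises the value: from 0.18 the blade is wholly below the floor; hard stop at 0.32; about 0.26 is a good hold. It needs about 1.5 N at first, 5 N at the stop; springs shut when let go.
- pedal_mid (a point): Middle of the top of the yellow pedal, a plate 36 mm wide and 245 mm long, along the chute: station x -60 mm, y -175 to +70 mm. This point is 83 mm above the bench when closed (plate tilted 0.26 rad, chute side up), 67 mm at gate 0.26 (plate level), 63 mm at the hard stop. Press it anywhere; a fingertip can slide along it.
- blade (a point): Middle of the top edge of the red gate blade, 44 mm across the chute, 6 mm thick along it, 17 mm high, rising through a 12 mm slot in the floor at station y 0. Closed, this point is 15 mm above the chute floor.
- rack: Loose blue rack with 12 capped vials, 0.15 to 0.35 kg, in the chute before the gate: 50 mm across the chute, 70 mm along it, solid block 24 mm high, vial caps up to 38 mm. Origin at the centre of its underside, axes as the station's. Fully home its origin is at station y +80 mm.
- bottle: Bystander: amber bottle, 48 mm diameter, 95 mm tall, beyond the chute; origin at the centre of its underside.
- weight: Bystander: steel calibration weight with a knob, 40 mm diameter, 50 mm tall, beyond the chute; origin at the centre of its underside.
- beaker: Bystander: glass beaker, 56 mm diameter, 65 mm tall, past the chute's open end; origin at the centre of its underside.

How it is judged (in metres and radians):
On the way, in this order (a step that is already met when the one before it is completed fails the run):
1. a fingertip on the pedal holds the gate open while the rack is still before it (value of joint gate above 0.17 rad and contact force between the fingers and gate above 0.5 N and y of rack in the frame of station below -0.034 m), for 0.1 s.
2. with the pedal still held down, the rack has gone wholly past the gate (value of joint gate above 0.17 rad and contact force between the fingers and gate above 0.3 N and y of rack in the frame of station above 0.042 m), for 0.05 s.
At the end, for the whole second after the job is handed in: the rack stands flat in the chute within 5 mm of the green end stop, at rest; the gate is closed again (below 0.03 rad) behind it; bottle, weight and beaker stand within 30 mm of where they were (y of rack in the frame of station between 0.075 and 0.083 m and x of rack in the frame of station between -0.006 and 0.006 m and z of rack in the frame of station between 0.05 and 0.06 m and angle between rack's own z axis and vertical below 0.08 rad and linear speed of rack below 0.01 m/s and value of joint gate below 0.03 rad and distance of each of bottle, weight, beaker from where it was at the start of the episode below 0.03 m and angle between each of bottle, weight, beaker's own z axis and vertical below 0.2 rad); the robot touches nothing.
It fails at once if the gate blade touches the rack (more than 0.5 N) (contact force between gate and rack above 0.5 N).
It fails at once if the rack is lifted more than 10 mm off the chute floor (z of rack in the frame of station above 0.065 m).
It fails at once if the rack is tipped by more than 0.3 rad (angle between rack's own z axis and vertical above 0.3 rad).
It fails at once if a bystander is moved more than 30 mm or knocked over (distance of any of bottle, weight, beaker from where it was at the start of the episode above 0.03 m or angle between any of bottle, weight, beaker's own z axis and vertical above 0.5 rad).
It also fails if it takes over 40 s, if anything falls off the work surface, if the arm or the gripper's body presses on something with over 40 N, if the wrist force passes 120 N, or if a joint passes its speed limit or range.

## Robot

A 7-joint arm with a two-finger parallel gripper is mounted at the origin on the work surface. World frame = base frame: x ahead of the robot, y to its left, z up, the work surface at z = 0. Lengths are in m, angles in degrees, forces in N, time in s.
With the tool pointing down it reaches from about 0.375 to 0.925 m from the base axis. Payload 3.1 kg.
Tool frame: the origin (TCP) lies at the very end of the fingers, on their centre line; the grasp point (between the pads) lies 19 mm behind it; z points along the fingers, y is the direction in which the jaws open and shut (so a half turn about z gives the same grasp; the last joint's range is limited). The gripper opens to 85 mm and grips with 20 to 120 N. Pads are 22 mm wide; open, the fingers measure 114 mm over their backs; the gripper's body (76 mm by 85 mm) begins 54 mm behind the grasp point. The pads swing forward as they close: fully open they stand 13 mm farther back than shut.
Start: joints at [-82.036, 21.939, 2.515, 91.553, -1.026, 66.532, -2.859], TCP at [0.152, 0.632, 0.231] pointing down, gripper open.
Joint ranges: [-149.38, 149.38], [-23.57, 123.04], [-84.95, 90], [0, 143.3], [-89.99, 269.99], [3.08, 112.72], [-163.45, 163.45]. Speed limits (degrees/s): [159.86, 159.86, 180, 180, 180, 180, 180].

## Interface

Orientations are given as [roll, pitch, yaw] about the fixed x, y, z axes, in that order (R = Rz(yaw) Ry(pitch) Rx(roll)).
In Python, from workcell import bot gives the robot as it stands.
- The arm moves only by the shell command python3 -m inch 'ROWS' [FORCE]. ROWS is a JSON object of lists of equal length, an entry for each row: "claw": the finger opening in m, from 0 to 0.0854; "dp": the shift along the world's x, y, z in m, a list of three; "delta_rot": the turn, a rotation vector about the world's x, y, z in rad, a list of three. In form: {"claw": [claw, ...], "dp": [[x, y, z], ...], "delta_rot": [[wx, wy, wz], ...]}. A call has 1 to 5 rows; each row shifts and turns the pose as measured when the row begins; what a row does not reach is not made up. A row lasts 1/12 s, in which the tool goes at most 41.7 mm and 7.16 degrees, less where a joint would pass 70% of its speed; a pose out of reach is approached as far as the arm can. A call with a gripper value outside its range is refused whole. The fingers move at their own pace and stop on an object; FORCE is the grip in N (left out, the last holds). Time passes only in rows, so rows that do not move let the fingers close. It gives the time, the measured TCP pose, the force and the opening at its end, in the units of the state.
- bot.observe(): the state, without advancing time (a new reading comes with each control period).
- bot.camera(name): name is "scene" or "top" or "wrist"; returns (picture, depth): 384x512x3 uint8, red, green, blue; 384x512 float32, m along the optical axis (not along the pixel's ray), 0 where there is no reading.
- bot.camera_model(name): a dict with "fx", "fy", "cx", "cy" (pixels), "position" and "rotation" of the camera in the world; the wrist camera has in their place "T_tool_cam" (4x4, takes a point from camera to tool coordinates, whose origin is the TCP and whose axes are the flange's). Camera axes: x right, y down, z forward; pixel columns grow to the right and rows downward; lengths in m; the calibration is good to about 2 mm. A picture is of the moment at which its call begins: read the wrist's pose just before it. camera_model takes no time and is no camera call.
- bot.sign_off(): hands the job in, once; it reports no verdict.
The state is a dict: "time_s": time; "joint_positions": joint angles; "qd": joint speeds; "joint_efforts": joint torques, N m; "ee_pos": TCP position; "eef_rot": TCP orientation; "ft_force": force on the tool from outside, world axes, zero at the start; "wrist_torque": the same for the moment, N m; "opening": finger opening in m.
Only numpy, scipy, OpenCV 4.12 (cv2) and the standard library are available. Lean on these libraries where they do the work, as an engineer would, in place of code of your own. Each camera call takes 0.05 s, during which the arm holds its last target.

## Working session

There is one attempt and no reset: what is moved stays moved. The work goes in short steps, Python scripts to look and compute and a shell command to move; the robot and the scene stay as the last step left them, time stands still between calls to the robot, and variables do not carry over. Pictures are saved under pics/ and viewed, and the job is handed in when it is done.

```bash
mkdir -p pics
python3 - <<'E'
from workcell import bot
import cv2,numpy as np
print(bot.observe())
for n in ["scene","top","wrist"]:
    p,d=bot.camera(n); cv2.imwrite(f"pics/{n}0.png",p[:,:,::-1]); np.save(f"pics/{n}0_d.npy",d)
    print(n,bot.camera_model(n))
E
```

```text
{'time_s': 0.0, 'joint_positions': array([-82.03386582,  21.99345826,   2.51100555,  91.6464591 ,
        -1.02614898,  66.5295499 ,  -2.85856078]), 'qd': array([0.00366492, 0.05638269, 0.04309833, 0.04534204, 0.0220314 ,
       0.07770196, 0.0394965 ]), 'joint_efforts': array([-2.83643494e-04, -4.33473444e+01,  1.02460619e+00, -2.49511206e+01,
        1.06798692e-02,  1.13675406e-02,  5.35582714e-06]), 'ee_pos': array([0.15229012, 0.63097281, 0.2298912 ]), 'eef_rot': array([-1.79853191e+02,  7.25355960e-03,  1.66435693e+02]), 'ft_force': array([ 0.04070537,  0.67228278, -0.15035764]), 'wrist_torque': array([ 0.03860478,  0.03478902, -0.03308466]), 'opening': 0.08535421438196368}
scene {'fx': 402.9939762571562, 'fy': 402.9939762571562, 'cx': 253.9863718405521, 'cy': 193.17997454192815, 'position': array([0.92322689, 0.38896155, 0.54361699]), 'rotation': array([-1.28763101e+02, -5.91496850e-02,  1.42439503e+02])}
top {'fx': 369.2264760578938, 'fy': 369.2264760578938, 'cx': 259.7145513102323, 'cy': 194.44548187427537, 'position': array([ 0.5048856 , -0.03872958,  0.91685668]), 'rotation': array([-175.46663666,    0.22070897,  -91.78395644])}
wrist {'fx': 279.9514924065731, 'fy': 279.9514924065731, 'cx': 254.94375703069161, 'cy': 186.9759384761935, 'T_tool_cam': array([[-6.02762135e-04, -9.45321348e-01, -3.26139825e-01,
         8.44475418e-02],
       [ 9.99999769e-01, -6.71944474e-04,  9.94710173e-05,
        -6.90039896e-04],
       [-3.13179929e-04, -3.26139690e-01,  9.45321535e-01,
        -1.41862842e-01],
       [ 0.00000000e+00,  0.00000000e+00,  0.00000000e+00,
         1.00000000e+00]])}
```

View pics/scene0.png

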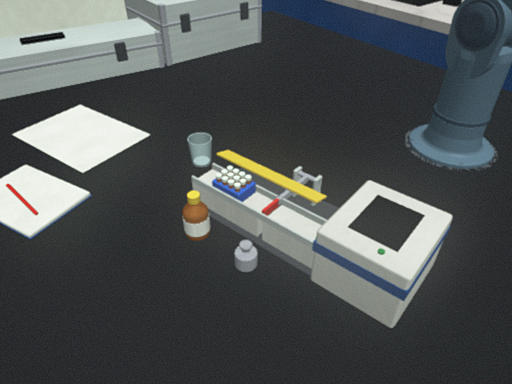

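View pics/top0.png

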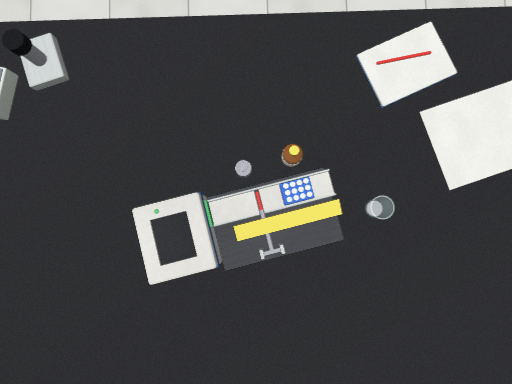

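View pics/wrist0.png

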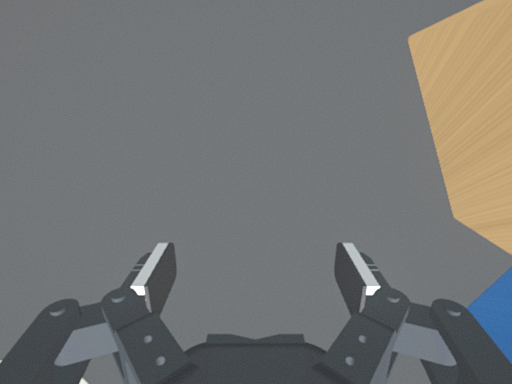

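The scene view shows the rack near (235,182), the red blade near (270,206), the pedal from (220,155) to (325,197), the bottle at (197,217), the weight at (246,257) and the beaker at (200,150). In the top view the rack is at (297,191), the blade at (259,200) and the pedal runs from (236,233) to (341,207). Next I'll measure them.

```bash
cat > h.py <<'E'
import numpy as np,cv2
from workcell import bot
from scipy.spatial.transform import Rotation as R
def cam(n):
    m=bot.camera_model(n); return m,R.from_euler('xyz',m['rotation'],degrees=True).as_matrix(),np.array(m['position'])
def ray(n,uv,z):
    m,r,p=cam(n); uv=np.atleast_2d(uv).astype(float)
    d=np.c_[(uv[:,0]-m['cx'])/m['fx'],(uv[:,1]-m['cy'])/m['fy'],np.ones(len(uv))]@r.T
    return p+d*((z-p[2])/d[:,2])[:,None]
def mask(img,lo,hi,box=None):
    h=cv2.cvtColor(img,cv2.COLOR_RGB2HSV); k=cv2.inRange(h,lo,hi)
    if box: 
        b=np.zeros_like(k); x0,y0,x1,y1=box; b[y0:y1,x0:x1]=k[y0:y1,x0:x1]; k=b
    return k
def rect(k):
    c=max(cv2.findContours(k,cv2.RETR_EXTERNAL,cv2.CHAIN_APPROX_NONE)[0],key=cv2.contourArea)
    return cv2.minAreaRect(c),cv2.contourArea(c)
E
python3 - <<'E'
from h import *
np.set_printoptions(precision=4,suppress=True)
im=cv2.imread('pics/top0.png')[:,:,::-1].copy()
y=rect(mask(im,(22,120,120),(35,255,255),(225,180,360,260)));print('yel',y)
bp=cv2.boxPoints(y[0]);P=ray('top',bp,.083);print(P)
print('ped centre',P.mean(0))
for a,b in ((0,1),(1,2)):
  e=P[b]-P[a];print(np.linalg.norm(e),np.degrees(np.arctan2(e[1],e[0])))
b=rect(mask(im,(100,120,60),(130,255,255),(270,165,330,215)));print('rack',b);print(ray('top',cv2.boxPoints(b[0]),.079),ray('top',b[0][0],.079))
g=rect(mask(im,(45,80,40),(85,255,255),(200,190,220,235)));print('green',g);print(ray('top',cv2.boxPoints(g[0]),.085))
k=mask(im,(0,120,80),(8,255,255),(250,180,270,215));r=rect(k);print('red',r);print(ray('top',cv2.boxPoints(r[0]),.070))
E
python3 -c "
import cv2
a=cv2.imread('pics/top0.png')[140:290,190:400];cv2.imwrite('pics/topz.png',cv2.resize(a,None,fx=3.8,fy=3.8,interpolation=2))"
```

```text
yel (((287.7315368652344, 219.65980529785156), (15.620654106140137, 109.13166809082031), 75.42578887939453), 1583.0)
[[ 0.5021  0.0248  0.083 ]
 [ 0.5566 -0.2156  0.083 ]
 [ 0.5222 -0.2228  0.083 ]
 [ 0.4681  0.0169  0.083 ]]
ped centre [ 0.5122 -0.0992  0.083 ]
0.24649353413898828 -77.24180644154991
0.03514977518214629 -168.16311836412592
rack (((296.5000305175781, 190.50001525878906), (21.585670471191406, 30.31694984436035), 75.96376037597656), 268.5)
[[ 0.5946 -0.0827  0.079 ]
 [ 0.6093 -0.1504  0.079 ]
 [ 0.561  -0.1603  0.079 ]
 [ 0.5464 -0.0929  0.079 ]] [[ 0.5778 -0.1216  0.079 ]]
green (((208.11767578125, 212.97061157226562), (27.163990020751953, 4.123105525970459), 75.96376037597656), 87.0)
[[0.5617 0.0913 0.085 ]
 [0.5637 0.0822 0.085 ]
 [0.5039 0.0686 0.085 ]
 [0.502  0.0776 0.085 ]]
red (((258.4377746582031, 200.01661682128906), (18.6805419921875, 2.76987361907959), 75.0685806274414), 34.0)
[[ 0.5796 -0.0262  0.07  ]
 [ 0.5811 -0.0324  0.07  ]
 [ 0.5392 -0.0422  0.07  ]
 [ 0.5377 -0.036   0.07  ]]
```

View pics/topz.png

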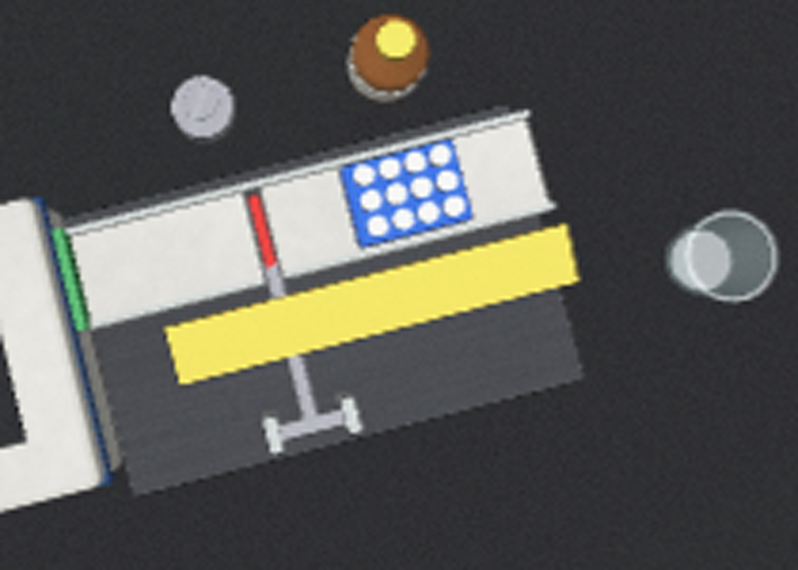

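The station origin comes out at about (0.559, -0.035) with yaw of about 12.6°, and the pedal, blade and stop agree on this. The rack is at station y of about -0.089. I'll move above the spot behind the rack, with the jaws along station x (tool yaw 102.6) and the fingers 60 mm apart.

```bash
python3 -m inch '{"claw":[0.046,0.046,0.046,0.046,0.046],"dp":[[0.03,-0.025,0],[0.03,-0.025,0],[0.03,-0.025,0],[0.03,-0.025,0],[0.03,-0.025,0]],"delta_rot":[[0,0,-0.11],[0,0,-0.11],[0,0,-0.11],[0,0,-0.11],[0,0,-0.11]]}'
python3 -m inch '{"claw":[0.046,0.046,0.046,0.046,0.046],"dp":[[0.03,-0.025,0],[0.03,-0.025,0],[0.03,-0.025,0],[0.03,-0.025,0],[0.03,-0.025,0]],"delta_rot":[[0,0,-0.11],[0,0,-0.11],[0,0,-0.11],[0,0,-0.11],[0,0,-0.11]]}'
```

```text
time_s: 0.57
ee_pos: [0.2896, 0.5089, 0.2272]
eef_rot: [-179.8, -0.5, 135.1]
ft_force: [0.1, 1.0, -0.3]
opening: 0.0458
time_s: 0.98
ee_pos: [0.4439, 0.3758, 0.2259]
eef_rot: [-179.6, -0.6, 102.1]
ft_force: [0.0, 0.7, 0.4]
opening: 0.0459
```

```bash
for i in 1; do python3 -m inch '{"claw":[0.046,0.046,0.046,0.046,0.046],"dp":[[0.008,-0.039,0.001],[0.008,-0.039,0.001],[0.008,-0.039,0.001],[0.008,-0.039,0.001],[0.008,-0.039,0.001]],"delta_rot":[[0,0,0],[0,0,0],[0,0,0],[0,0,0],[0,0,0]]}'
python3 -m inch '{"claw":[0.046,0.046,0.046,0.046,0.046],"dp":[[0.008,-0.039,0.001],[0.008,-0.039,0.001],[0.008,-0.039,0.001],[0.008,-0.039,0.001],[0.008,-0.039,0.001]],"delta_rot":[[0,0,0],[0,0,0],[0,0,0],[0,0,0],[0,0,0]]}'; done
```

```text
time_s: 1.4
ee_pos: [0.4895, 0.1732, 0.2298]
eef_rot: [-179.9, -0.4, 101.8]
ft_force: [1.2, 0.0, -0.0]
opening: 0.0463
time_s: 1.82
ee_pos: [0.5279, -0.0312, 0.2346]
eef_rot: [-179.9, -0.6, 101.8]
ft_force: [0.7, 0.3, -0.5]
opening: 0.0459
```

```bash
python3 -m inch '{"claw":[0.046,0.046,0.046,0.046,0.046],"dp":[[0.009,-0.038,0],[0.009,-0.038,0],[0.009,-0.038,0],[0.009,-0.035,-0.01],[0,-0.006,-0.03]],"delta_rot":[[0,0,0.005],[0,0,0.005],[0,0.005,0.005],[0,0.005,0],[0,0,0]]}'
python3 -m inch '{"claw":[0.046,0.046,0.046],"dp":[[0,0,-0.03],[0,0,-0.02],[0,0,0]],"delta_rot":[[0,0,0],[0,0,0],[0,0,0]]}'
python3 - <<'E'
from h import *
print(bot.observe()['ee_pos'])
for n in ["scene","top","wrist"]:
    p,d=bot.camera(n); cv2.imwrite(f"pics/{n}1.png",p[:,:,::-1])
E
```

```text
time_s: 2.23
ee_pos: [0.5675, -0.2051, 0.2011]
eef_rot: [179.9, -0.1, 102.3]
ft_force: [0.6, -0.7, 1.4]
opening: 0.0462
time_s: 2.48
ee_pos: [0.5631, -0.2115, 0.1445]
eef_rot: [-179.6, -0.1, 101.6]
ft_force: [-0.6, -0.1, -0.3]
opening: 0.0457
[ 0.56308286 -0.21153082  0.14452052]
```

View pics/wrist1.png

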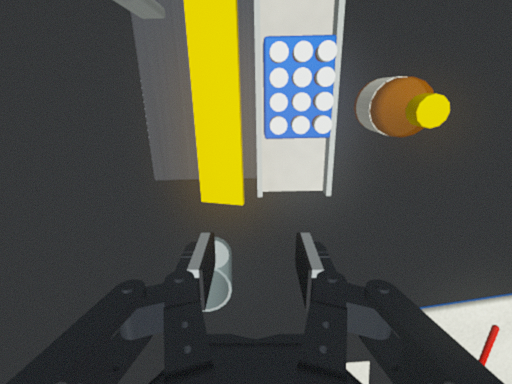

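View pics/scene1.png

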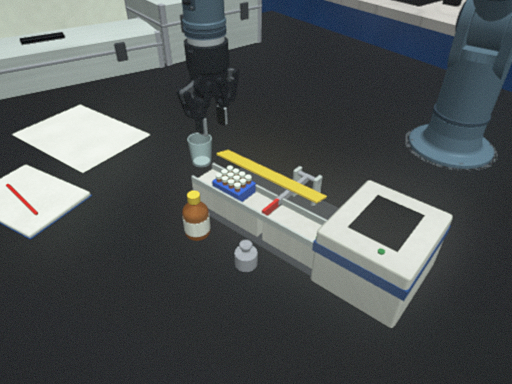

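The wrist view shows the chute's open end at row 192, the rack's rear face at row 138, the pedal at columns 190–240 to the left, and the beaker below the left finger. The gripper overshot about 25 mm toward -y. I'll cross-check the rack and chute from this view.

```bash
cat >> h.py <<'E'
O=np.array([0.5593,-0.0349]); YAW=np.radians(12.6)
def st(P):
    P=np.atleast_2d(P)[:,:2]-O; c,s=np.cos(YAW),np.sin(YAW)
    return np.c_[P[:,0]*c+P[:,1]*s,-P[:,0]*s+P[:,1]*c]
def wray(uv,z,pos,rot):
    m=bot.camera_model('wrist'); T=m['T_tool_cam']; W=np.eye(4); W[:3,:3]=R.from_euler('xyz',rot,degrees=True).as_matrix(); W[:3,3]=pos
    C=W@T; uv=np.atleast_2d(uv).astype(float)
    d=np.c_[(uv[:,0]-m['cx'])/m['fx'],(uv[:,1]-m['cy'])/m['fy'],np.ones(len(uv))]@C[:3,:3].T
    return C[:3,3]+d*((z-C[2,3])/d[:,2])[:,None]
E
python3 - <<'E'
from h import *
np.set_printoptions(precision=4,suppress=True)
o=bot.observe(); a=(o['ee_pos'],o['eef_rot']); print(a, st(o['ee_pos']))
print('rack top rear/front', st(wray([[266,138],[330,138],[265,37],[336,37]],.079,*a)))
print('chute end', st(wray([[262,191],[326,190]],.055,*a)))
print('ped end', st(wray([[202,201],[244,204]],.083,*a)))
E
```

```text
(array([ 0.5669, -0.2118,  0.1496]), array([179.9145,   0.1023, 101.7573])) [[-0.0312 -0.1743]]
rack top rear/front [[-0.0225 -0.1249]
 [ 0.0259 -0.1256]
 [-0.023  -0.0566]
 [ 0.0251 -0.0573]]
chute end [[-0.0253 -0.1762]
 [ 0.0321 -0.1762]]
ped end [[-0.0741 -0.1738]
 [-0.0405 -0.1769]]
```

Rack rear is at station y -0.125, and the chute end and pedal end both match the model. I'll go to station y -0.148 and descend.

```bash
python3 -m inch '{"claw":[0.046,0.046,0.046,0.046],"dp":[[-0.003,0.013,0],[-0.003,0.012,0],[0,0,-0.02],[0,0,-0.015]],"delta_rot":[[0,0,0.007],[0,0,0.007],[0,0,0],[0,0,0]]}'
python3 -m inch '{"claw":[0.046],"dp":[[0,0,0]],"delta_rot":[[0,0,0]]}'
python3 - <<'E'
from h import *
np.set_printoptions(precision=4,suppress=True)
for i in range(4):
    o=bot.observe(); print(o['time_s'],o['ee_pos'],o['eef_rot'],st(o['ee_pos']),o['ft_force'])
    p,d=bot.camera("wrist")
cv2.imwrite(f"pics/wrist2.png",p[:,:,::-1])
E
```

```text
time_s: 2.97
ee_pos: [0.5683, -0.1822, 0.1241]
eef_rot: [178.8, 0.3, 102.9]
ft_force: [-0.3, 0.4, 0.2]
opening: 0.046
time_s: 3.05
ee_pos: [0.5677, -0.1786, 0.1232]
eef_rot: [178.9, 0.2, 103.1]
ft_force: [-0.6, 0.6, -0.5]
opening: 0.0456
3.05 [ 0.5677 -0.1786  0.1232] [178.9071   0.1797 103.1465] [[-0.0232 -0.1421]] [-0.6097  0.6072 -0.4615]
3.1 [ 0.5686 -0.1786  0.1244] [178.814    0.1994 103.1657] [[-0.0223 -0.1423]] [ 1.0137  0.6313 -0.3297]
3.15 [ 0.5691 -0.1798  0.1252] [178.7468   0.2768 103.1116] [[-0.022  -0.1436]] [-0.0649 -0.8732  1.0018]
3.2 [ 0.5693 -0.1809  0.1255] [178.7172   0.3336 103.0471] [[-0.0221 -0.1447]] [ 0.5615 -0.6839 -0.2654]
```

View pics/wrist2.png

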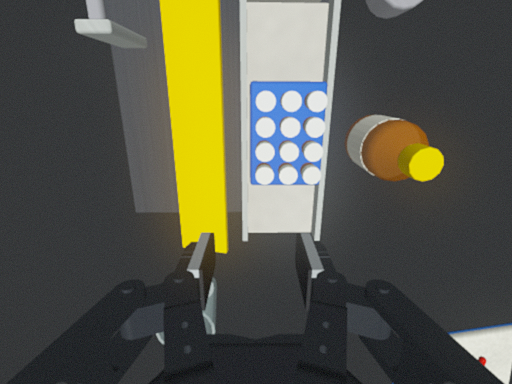

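```bash
python3 -m inch '{"claw":[0.046,0.046,0.046,0.046],"dp":[[-0.004,-0.002,0],[-0.003,-0.002,-0.01],[0,0,-0.01],[0,0,-0.005]],"delta_rot":[[-0.002,0.01,-0.004],[-0.003,0.01,-0.004],[0,0,0],[0,0,0]]}'
python3 - <<'E'
from h import *
np.set_printoptions(precision=4,suppress=True)
for i in range(3):
    p,d=bot.camera("wrist")
    o=bot.observe(); print(o['time_s'],o['ee_pos'],o['eef_rot'],st(o['ee_pos']),o['ft_force'])
E
```

```text
time_s: 3.58
ee_pos: [0.5647, -0.1876, 0.1038]
eef_rot: [179.5, 0.6, 102.5]
ft_force: [0.4, -0.4, 0.1]
opening: 0.046
3.6333 [ 0.5638 -0.1873  0.1027] [179.6407   0.5593 102.4551] [[-0.0288 -0.1498]] [ 0.2803  0.3722 -0.1591]
3.6833 [ 0.5638 -0.1873  0.1031] [179.6479   0.5454 102.4515] [[-0.0288 -0.1497]] [-0.2105  0.5595 -0.2439]
3.7333 [ 0.5643 -0.1874  0.1037] [179.5952   0.5678 102.4558] [[-0.0284 -0.1499]] [-0.7054 -0.52   -0.6933]
```

```bash
python3 -m inch '{"claw":[0.046,0.046,0.046,0.046,0.046],"dp":[[0,0,-0.009],[0,0,-0.007],[0,0,-0.006],[0,0,-0.005],[0,0,0]],"delta_rot":[[0,0,0],[0,0,0],[0,0,0],[0,0,0],[0,0,0]]}'
python3 - <<'E'
from h import *
np.set_printoptions(precision=4,suppress=True)
for i in range(3):
    p,d=bot.camera(["top","wrist","scene"][i])
    cv2.imwrite(f"pics/{i}_3.png",p[:,:,::-1])
    o=bot.observe(); print(o['time_s'],o['ee_pos'],o['eef_rot'],st(o['ee_pos']),o['ft_force'])
a=cv2.imread('pics/1_3.png'); b=cv2.resize(cv2.imread('pics/2_3.png')[110:270,150:350],(480,384))
cv2.imwrite('pics/c3.png',cv2.resize(np.hstack([a,b]),(800,310)))
E
```

```text
time_s: 4.15
ee_pos: [0.5667, -0.188, 0.0752]
eef_rot: [179.4, 0.7, 102.5]
ft_force: [-0.3, 0.9, 2.6]
opening: 0.0462
4.2 [ 0.5666 -0.188   0.0755] [179.3779   0.6618 102.4452] [[-0.0263 -0.151 ]] [-0.8222  0.3639  2.2948]
4.25 [ 0.5665 -0.188   0.0758] [179.3749   0.6509 102.4304] [[-0.0264 -0.151 ]] [ 0.2028 -0.3855  2.1887]
4.3 [ 0.5665 -0.1881  0.0761] [179.3636   0.6495 102.4289] [[-0.0264 -0.151 ]] [0.2352 0.7345 2.2827]
```

View pics/c3.png

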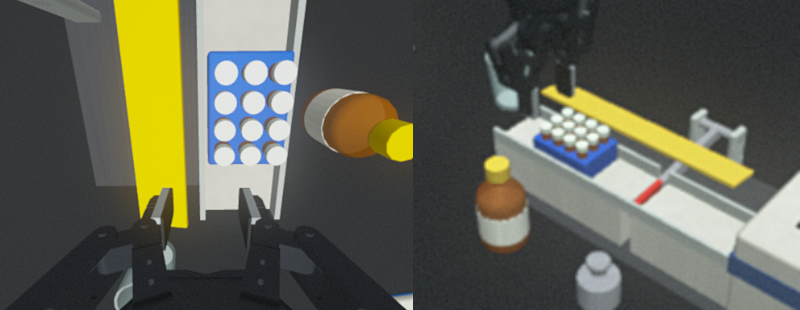

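The pedal finger is on the yellow plate at 2.3 N and the other finger is in the chute behind the rack. I'll press further, to about 4.2 N.

```bash
python3 -m inch '{"claw":[0.046,0.046,0.046,0.046],"dp":[[-0.001,0,-0.005],[-0.001,0,-0.005],[-0.001,0,-0.003],[0,0,-0.001]],"delta_rot":[[0,0,0],[0,0,0],[0,0,0],[0,0,0]]}'
python3 - <<'E'
from h import *
np.set_printoptions(precision=4,suppress=True)
for i in range(3):
    p,d=bot.camera(["top","wrist","scene"][i])
    cv2.imwrite(f"pics/{i}_4.png",p[:,:,::-1])
    o=bot.observe(); print(o['time_s'],o['ee_pos'],o['eef_rot'],st(o['ee_pos']),o['ft_force'])
a=cv2.imread('pics/1_4.png'); b=cv2.resize(cv2.imread('pics/2_4.png')[110:270,150:350],(480,384))
cv2.imwrite('pics/c4.png',cv2.resize(np.hstack([a,b]),(800,310)))
E
```

```text
time_s: 4.63
ee_pos: [0.5676, -0.1879, 0.064]
eef_rot: [178.9, 0.8, 102.5]
ft_force: [-0.2, 0.5, 4.3]
opening: 0.0456
4.6833 [ 0.5675 -0.1879  0.0639] [178.8898   0.7802 102.4683] [[-0.0254 -0.1511]] [1.2064 0.7651 4.2438]
4.7333 [ 0.5675 -0.1879  0.0641] [178.8895   0.7756 102.4637] [[-0.0254 -0.1511]] [0.9356 0.0279 4.1476]
4.7833 [ 0.5675 -0.1879  0.0642] [178.8877   0.7717 102.4556] [[-0.0254 -0.1511]] [0.2486 0.6399 4.7326]
```

View pics/c4.png

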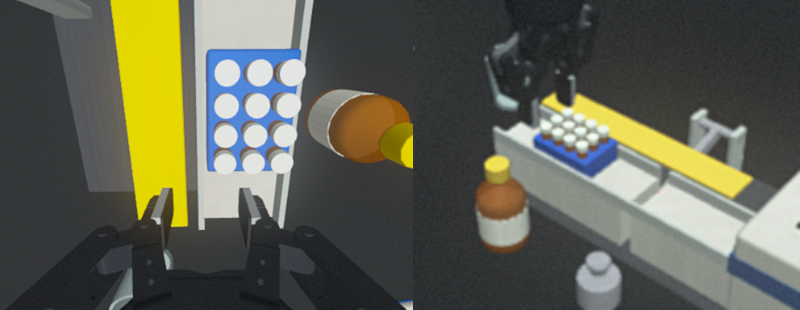

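The gate is open: the scene view no longer shows the blade. I'll start pushing along the chute.

```bash
python3 -m inch '{"claw":[0.046,0.046,0.046,0.046,0.046],"dp":[[-0.002,0.006,-0.0005],[-0.002,0.008,-0.0005],[-0.002,0.008,-0.0005],[-0.002,0.008,-0.0005],[-0.001,0.004,-0.0005]],"delta_rot":[[0,0.003,0],[0,0.003,0],[0,0.003,0],[0,0,0],[0,0,0]]}'
python3 - <<'E'
from h import *
np.set_printoptions(precision=4,suppress=True)
for i in range(2):
    p,d=bot.camera(["wrist","scene"][i])
    cv2.imwrite(f"pics/{i}_5.png",p[:,:,::-1])
    o=bot.observe(); print(o['time_s'],o['ee_pos'],o['eef_rot'],st(o['ee_pos']),o['ft_force'])
a=cv2.imread('pics/0_5.png'); b=cv2.resize(cv2.imread('pics/1_5.png')[110:270,150:350],(480,384))
cv2.imwrite('pics/c5.png',cv2.resize(np.hstack([a,b]),(800,310)))
E
```

```text
time_s: 5.2
ee_pos: [0.5596, -0.1621, 0.0646]
eef_rot: [179.2, 1.6, 102.1]
ft_force: [0.9, -2.7, 5.1]
opening: 0.0458
5.25 [ 0.5594 -0.1614  0.0644] [179.1684   1.5344 102.1792] [[-0.0274 -0.1234]] [ 0.7317 -3.7266  5.2469]
5.3 [ 0.5594 -0.1614  0.0645] [179.1724   1.4949 102.1701] [[-0.0274 -0.1234]] [ 0.7088 -2.8091  4.2645]
```

View pics/c5.png

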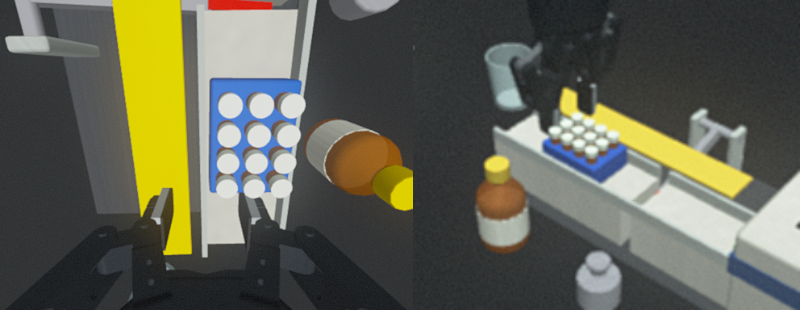

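```bash
python3 -m inch '{"claw":[0.046,0.046,0.046,0.046,0.046],"dp":[[-0.002,0.01,-0.001],[-0.002,0.01,-0.001],[-0.002,0.01,-0.001],[-0.002,0.01,-0.001],[-0.002,0.01,-0.001]],"delta_rot":[[0.005,0.001,0],[0.005,0.001,0],[0.005,0.001,0],[0.003,0,0],[0.003,0,0]]}'
python3 - <<'E'
from h import *
np.set_printoptions(precision=4,suppress=True)
for i in range(2):
    p,d=bot.camera(["wrist","scene"][i])
    cv2.imwrite(f"pics/{i}_6.png",p[:,:,::-1])
    o=bot.observe(); print(o['time_s'],o['ee_pos'],o['eef_rot'],st(o['ee_pos']),o['ft_force'])
a=cv2.imread('pics/0_6.png'); b=cv2.resize(cv2.imread('pics/1_6.png')[110:270,150:350],(480,384))
cv2.imwrite('pics/c6.png',cv2.resize(np.hstack([a,b]),(800,310)))
E
```

```text
time_s: 5.72
ee_pos: [0.5518, -0.1197, 0.0635]
eef_rot: [178.6, 1.2, 101.7]
ft_force: [1.5, -5.5, 6.2]
opening: 0.0458
5.7667 [ 0.5513 -0.1169  0.0631] [178.6728   1.0073 101.8266] [[-0.0257 -0.0783]] [ 1.561  -3.0122  4.9946]
5.8167 [ 0.5513 -0.117   0.063 ] [178.6865   0.9827 101.8502] [[-0.0257 -0.0784]] [ 1.5102 -3.4852  5.1208]
```

View pics/c6.png

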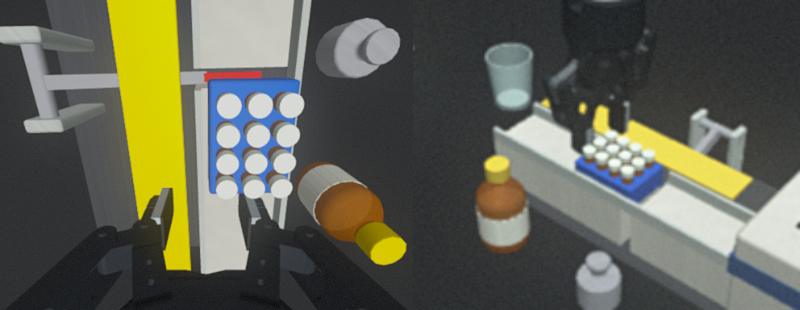

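The rack front is at the slot and the blade is below the floor. I'll keep going, holding z.

```bash
python3 -m inch '{"claw":[0.046,0.046,0.046,0.046,0.046],"dp":[[-0.003,0.01,-0.0005],[-0.003,0.01,-0.0005],[-0.003,0.01,-0.0005],[-0.002,0.01,-0.0005],[-0.002,0.01,-0.0005]],"delta_rot":[[0.003,0.003,0.004],[0.003,0.003,0.004],[0.003,0.003,0.004],[0.003,0,0],[0.003,0,0]]}'
python3 -m inch '{"claw":[0.046,0.046,0.046],"dp":[[-0.002,0.01,-0.0005],[-0.002,0.01,-0.0005],[-0.002,0.008,-0.0005]],"delta_rot":[[0.003,0,0.002],[0.003,0,0.002],[0,0,0]]}'
python3 - <<'E'
from h import *
np.set_printoptions(precision=4,suppress=True)
for i in range(2):
    p,d=bot.camera(["wrist","scene"][i])
    cv2.imwrite(f"pics/{i}_7.png",p[:,:,::-1])
    o=bot.observe(); print(o['time_s'],o['ee_pos'],o['eef_rot'],st(o['ee_pos']),o['ft_force'])
a=cv2.imread('pics/0_7.png'); b=cv2.resize(cv2.imread('pics/1_7.png')[110:270,150:350],(480,384))
cv2.imwrite('pics/c7.png',cv2.resize(np.hstack([a,b]),(800,310)))
E
```

```text
time_s: 6.23
ee_pos: [0.5393, -0.0712, 0.0629]
eef_rot: [178.7, 0.6, 102.3]
ft_force: [1.2, -5.2, 5.9]
opening: 0.0459
time_s: 6.48
ee_pos: [0.5336, -0.0444, 0.0628]
eef_rot: [178.5, 0.5, 102.4]
ft_force: [1.6, -5.8, 7.0]
opening: 0.0462
6.5333 [ 0.533  -0.0421  0.0624] [178.5574   0.4185 102.5401] [[-0.0272 -0.0013]] [ 0.4552 -4.239   5.1642]
6.5833 [ 0.533  -0.0422  0.0623] [178.566    0.3872 102.545 ] [[-0.0272 -0.0014]] [ 1.3201 -1.8765  4.2933]
```

View pics/c7.png

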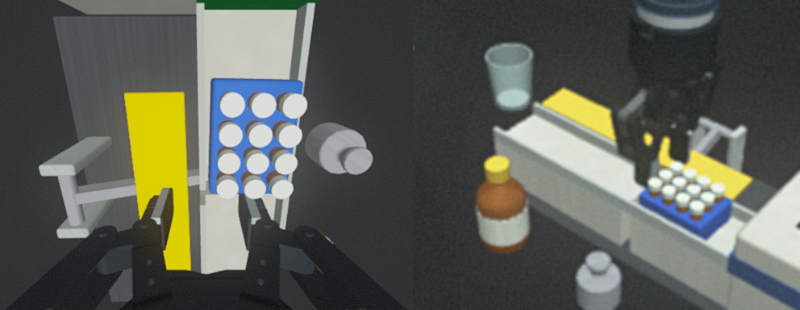

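About 35 mm remain, with the finger centre at y -0.001 and a target of about 0.034. I'll push on and slow down near the stop.

```bash
python3 -m inch '{"claw":[0.046,0.046,0.046,0.046],"dp":[[-0.002,0.009,0],[-0.002,0.009,0],[-0.002,0.007,0],[-0.001,0.005,0]],"delta_rot":[[0.002,0.002,0],[0,0.002,0],[0,0,0],[0,0,0]]}'
python3 - <<'E'
from h import *
np.set_printoptions(precision=4,suppress=True)
a0=bot.observe()
for i in range(2):
    p,d=bot.camera(["wrist","scene"][i])
    cv2.imwrite(f"pics/{i}_8.png",p[:,:,::-1])
    o=bot.observe(); print(o['time_s'],o['ee_pos'],o['eef_rot'],st(o['ee_pos']),o['ft_force'])
im=cv2.imread('pics/0_8.png')[:,:,::-1].copy()
k=mask(im,(100,120,60),(130,255,255),(240,60,400,260)); c=max(cv2.findContours(k,0,1)[0],key=cv2.contourArea); x,y,w,h=cv2.boundingRect(c); print(x,y,w,h, st(wray([[x,y],[x+w-1,y]],.079,a0['ee_pos'],a0['eef_rot'])))
a=cv2.imread('pics/0_8.png'); b=cv2.resize(cv2.imread('pics/1_8.png')[110:270,150:350],(480,384))
cv2.imwrite('pics/c8.png',cv2.resize(np.hstack([a,b]),(800,310)))
E
```

```text
time_s: 6.92
ee_pos: [0.5245, -0.0124, 0.0625]
eef_rot: [178.8, 0.4, 102.5]
ft_force: [1.1, -4.2, 3.7]
opening: 0.046
6.9667 [ 0.5242 -0.0109  0.0624] [178.8669   0.3409 102.5534] [[-0.0291  0.0311]] [ 1.3913 -3.3779  4.3599]
7.0167 [ 0.5241 -0.011   0.0624] [178.8717   0.3082 102.5466] [[-0.0291  0.031 ]] [ 0.6219 -2.4418  5.0953]
260 96 120 144 [[-0.0277  0.1112]
 [ 0.0233  0.111 ]]
```

View pics/c8.png

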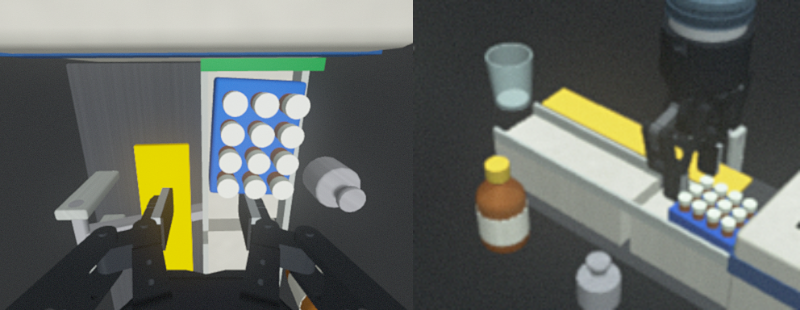

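A gap of about 4 mm is left. I'll push slowly until the force rises.

```bash
python3 -m inch '{"claw":[0.046,0.046,0.046],"dp":[[-0.001,0.004,0],[-0.001,0.004,0],[-0.001,0.004,0]],"delta_rot":[[0,0,0],[0,0,0],[0,0,0]]}'
python3 - <<'E'
from h import *
np.set_printoptions(precision=4,suppress=True)
o=bot.observe(); print(st(o['ee_pos']),o['ee_pos'],o['ft_force'])
E
```

```text
time_s: 7.27
ee_pos: [0.5241, -0.0087, 0.0636]
eef_rot: [178.5, 1.3, 102.1]
ft_force: [2.6, -10.5, 3.9]
opening: 0.0459
[[-0.0286  0.0332]] [ 0.5241 -0.0087  0.0636] [  2.5816 -10.5132   3.8953]
```

```bash
python3 -m inch '{"claw":[0.046,0.046],"dp":[[-0.001,0.006,-0.0005],[-0.001,0.006,-0.0005]],"delta_rot":[[0,0,0],[0,0,0]]}'
python3 - <<'E'
from h import *
np.set_printoptions(precision=4,suppress=True)
a0=bot.observe();print(st(a0['ee_pos']),a0['ft_force'])
p,d=bot.camera("wrist")
cv2.imwrite(f"pics/w9.png",p[:,:,::-1])
k=mask(p,(100,120,60),(130,255,255),(240,60,400,260)); c=max(cv2.findContours(k,0,1)[0],key=cv2.contourArea); x,y,w,h=cv2.boundingRect(c); print(x,y,w,h, st(wray([[x,y],[x+w-1,y]],.079,a0['ee_pos'],a0['eef_rot'])))
E
```

```text
time_s: 7.43
ee_pos: [0.5249, -0.0081, 0.0639]
eef_rot: [178.1, 2.2, 101.4]
ft_force: [4.4, -13.0, 3.8]
opening: 0.0461
[[-0.0278  0.0337]] [  4.3801 -13.0246   3.7821]
260 99 114 142 [[-0.0251  0.1146]
 [ 0.0232  0.1135]]
```

View pics/w9.png

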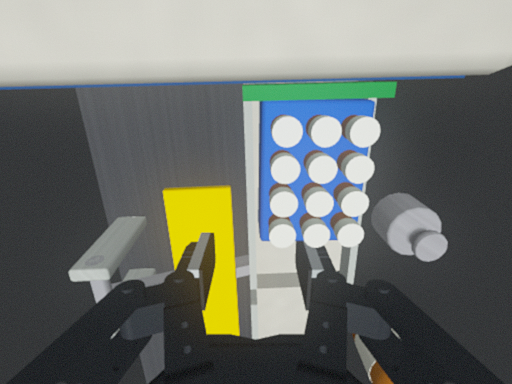

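The rack front meets the green stop (row 99 against the stop's foot), and the push force is 13 N. I'll back off 7 mm, then lift.

```bash
python3 -m inch '{"claw":[0.046,0.046,0.046,0.046],"dp":[[0.001,-0.004,0],[0.001,-0.003,0],[0,0,0.006],[0,0,0.008]],"delta_rot":[[-0.01,0,0],[0,0,0],[0,0,0],[0,0,0]]}'
python3 -m inch '{"claw":[0.046,0.046,0.046,0.046,0.046],"dp":[[0,0,0.008],[0,0,0.01],[0,0,0.015],[0,0,0.02],[0,0,0.02]],"delta_rot":[[0,0,0],[0,0,0],[0,0,0],[0,0,0],[0,0,0]]}'
python3 -m inch '{"claw":[0.046,0.046,0.046,0.046,0.046],"dp":[[-0.01,0,0.03],[-0.02,0,0.03],[-0.03,0,0.02],[-0.03,0,0],[0,0,0]],"delta_rot":[[0,0,0],[0,0,0],[0,0,0],[0,0,0],[0,0,0]]}'
python3 - <<'E'
from h import *
np.set_printoptions(precision=4,suppress=True)
for n in ["scene","top","wrist"]:
    p,d=bot.camera(n); cv2.imwrite(f"pics/{n}10.png",p[:,:,::-1])
a=cv2.imread('pics/scene10.png');b=cv2.imread('pics/top10.png')
b=cv2.resize(b[120:300,130:410],(512,330)); a=cv2.resize(a[110:330,150:450],(512,375))[:330]
cv2.imwrite('pics/c10.png',cv2.resize(np.hstack([a,b]),(800,258)))
E
```

```text
time_s: 7.82
ee_pos: [0.5222, -0.0095, 0.0757]
eef_rot: [178.7, 2.4, 101.5]
ft_force: [0.8, -2.1, 1.4]
opening: 0.0463
time_s: 8.23
ee_pos: [0.5117, -0.0043, 0.1474]
eef_rot: [179.9, 2.0, 101.9]
ft_force: [-0.2, 0.3, 0.6]
opening: 0.0459
time_s: 8.65
ee_pos: [0.4168, -0.0013, 0.2344]
eef_rot: [180.0, 1.8, 102.1]
ft_force: [-0.7, 1.0, -1.0]
opening: 0.0461
```

View pics/c10.png

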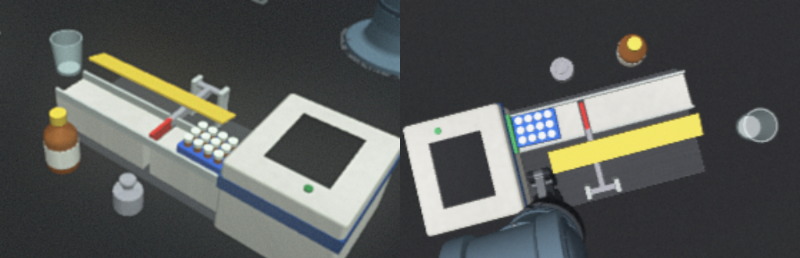

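View pics/wrist10.png

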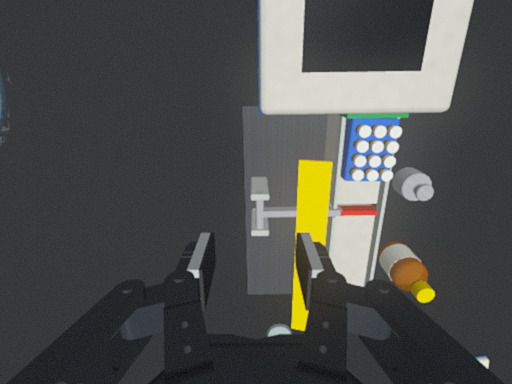

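The gate is closed with the red blade up, and the rack is at the stop. One numeric check, then I'll hand in.

Run:
```python
from h import *
np.set_printoptions(precision=4,suppress=True)
im=cv2.imread('pics/top10.png')[:,:,::-1].copy();im0=cv2.imread('pics/top0.png')[:,:,::-1].copy()
b=rect(mask(im,(100,120,60),(130,255,255),(209,190,250,230)));print('rack',b,st(ray('top',b[0][0],.079)))
for n,i in(('0',im0),('1',im)):
  y=rect(mask(i,(22,120,120),(35,255,255),(225,180,360,260)));print('pedal',y[0])
  r=rect(mask(i,(0,120,80),(8,255,255),(250,180,270,215)));print('red',r[0],r[1])
for nm,bx in (('bottle',(275,135,310,172)),('weight',(230,155,256,182)),('beaker',(362,190,400,225))):
  x0,y0,x1,y1=bx; print(nm, cv2.phaseCorrelate(*[np.float32(cv2.cvtColor(i[y0:y1,x0:x1],cv2.COLOR_RGB2GRAY)) for i in (im0,im)]))
p,d=bot.camera('scene'); o=bot.observe(); print(o['ee_pos'],o['ft_force'],o['time_s'])
```

```text
rack (((224.71176147460938, 208.4529266357422), (21.80150604248047, 30.695655822753906), 77.47119140625), 468.5) [[0.0001 0.0797]]
pedal ((287.7315368652344, 219.65980529785156), (15.620654106140137, 109.13166809082031), 75.42578887939453)
red ((258.4377746582031, 200.01661682128906), (18.6805419921875, 2.76987361907959), 75.0685806274414) 34.0
pedal ((287.6753234863281, 219.67440795898438), (15.620654106140137, 109.247802734375), 75.42578887939453)
red ((258.5, 200.0), (18.675243377685547, 2.9104275703430176), 75.96376037597656) 34.0
bottle ((0.02999411872437463, -0.023968273912821303), 0.962705197930336)
weight ((0.5604973462789697, 0.5237056222383085), 1.0261908678033878)
beaker ((-0.04593852805460941, 0.054810771072656195), 0.9926096477442318)
[ 0.4232 -0.0015  0.2351] [ 0.1224  1.3245 -0.0285] 8.85
```

```bash
python3 -c "
from workcell import bot
print(bot.sign_off())"
```

```text
the job is handed in; nothing more can be done
None
```

I pressed the pedal with one finger at about 4–5 N. While holding it, I pushed the rack past the open gate with the other until the force rose to 13 N against the green stop. I then backed off, lifted clear and handed the job in at about 8.9 s; no verdict is reported.

**Last checks**
- **Rack:** it measured station x 0.000 m, y 0.080 m in the top view, which is fully home. It looked flat in the pictures, but I did not measure its height or tilt.
- **Gate:** the pedal and blade are back in their starting image positions to within about 0.1 pixel, so the gate is closed.
- **Bystanders:** the bottle and beaker shifted by less than 0.1 pixel. The weight's estimate was about 0.8 pixel (roughly 2 mm), well inside the 30 mm limit.
- **Robot:** the gripper is clear of everything at 0.235 m height.

**What went less cleanly**
- **Back-off:** it came out shorter than the 7 mm I commanded. After the first 12 mm of lift, with the finger still on the pedal, about 2 N still showed along the chute, so the finger may have brushed the rack. Its final position shows no effect.
- **Gate contact:** I saw no sign of the blade touching the rack, but I had no direct reading of that force.

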